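Scan in the sorting board and hold it out over the scale

TASK

Log the sample first: pull the orange trigger of the clamped hand scanner all the way in and let it spring back. Then slide the wooden sorting board, with its dish riding on it, straight outward along the top of the grey riser until its outer end is level with the red lines on the scale's two posts, keeping it flat on the riser without lifting it or letting it tip. Finish while still holding the board there in the gripper's fingers, still and level, and leave the other things on the counter alone.

Things in the scene. Friction and masses are not known exactly. Their poses are not given: they have to be found in the camera images.
- riser: Fixed grey sheet-metal riser on the counter, 200 (x) x 240 (y) x 110 mm tall, flat top; origin at the centre of its underside. Outward is its own -y axis: the outer edge of its top is at own y = -120 mm.
- board: Loose pale wooden sorting board, 130 (x) x 260 (y) x 8 mm thick, about 0.35 kg, flat on the riser; origin at the centre of its underside, own -y pointing outward (within 2 degrees of the riser's). It overhangs the riser's outer edge a little. With its dish it tips at 115 to 135 mm overhang; the mark asks for 145 to 185 mm.
- board_edge (a point): Middle of the board's outer (front) end face, half-way up its 8 mm thickness; axes as the board's.
- board_tab (a point): Centre of the black upright grip block near the board's inner end, 60 (x) x 20 (y) x 50 mm tall, standing on the board: this point is 25 mm above the board's top, 25 mm below the block's top, 230 mm inward of the outer end. Free all round to be grasped from above across its 20 mm (y). Label on its outward side. Axes as the board's.
- dish_center (a point): Centre of the white round weighing dish with three blue plastic pieces fixed in it, 84 mm across the rim, 20 mm tall, 80 to 170 g, standing loose on the board's outer half, held by friction only.
- mark (a point): Middle of the target line between two white posts with vertical red lines on the fixed white scale; 114 mm above the counter (board's mid-thickness). Axes as the riser's: the line runs along x through both red lines, outward is -y. Posts 30 x 34 mm, inner faces at x = -86 and +86 mm, tops 134 mm up. The board's end passes between them, over the steel pan (110 mm across, top 76 mm up).
- grip_point (a point): Centre of the fixed black handle of a hand scanner clamped on its side, where to squeeze, 150 mm above the counter. A level bar, 115 mm along own x, 28 mm thick (own y), 30 mm tall. The scanner's grey body starts 42 mm away on the +x side (top 168 mm up); the free end is 70 mm away at -x. The orange trigger is on its +y side; open above and at both sides.
- trigger_pad (a point): Outer face of the orange trigger near its free end, where a finger presses; it moves with the trigger. The trigger is 52 mm long, 8 mm thick, 22 mm tall, at handle height. At rest its outer face here is about 37 mm on the +y side of grip_point, fully pulled about 26 mm; the handle's other face is 14 mm on the -y side.
- trigger (a joint): Angle of the trigger in rad: 0 released, 0.27 fully pulled against the handle; pushed towards the handle (own -y). Sprung, about 4 N to start and 8 N fully pulled; it springs back by itself.
- bottle: Loose bystander: amber bottle, 56 mm across, 110 mm tall; origin at the centre of its underside. To be left alone.
- mug: Loose bystander: blue mug, 80 mm across, 90 mm tall; origin at the centre of its underside. To be left alone.
- weight: Loose bystander: brass calibration weight, 40 mm across, 58 mm tall; origin at the centre of its underside. To be left alone.
- tape: Loose bystander: yellow ring-shaped roll lying flat, 90 mm across, 22 mm tall; origin at the centre of its underside. To be left alone.
- bluebox: Loose bystander: blue plastic box, 70 x 50 x 35 mm tall; origin at the centre of its underside. To be left alone.
- jar: Loose bystander: white jar with green cap, 60 mm across, 70 mm tall; origin at the centre of its underside. To be left alone.
Things that resemble listed ones, but are neither listed nor needed, are in the scene too. What is shaped like the part that bears grip_point but turquoise is not meant.

How it is judged:
On the way, in this order (a step that is already met when the one before it is completed fails the run):
1. the trigger is pulled in (value of joint trigger above 0.2 rad), for 0.15 s.
2. the trigger is released again (value of joint trigger below 0.05 rad), for 0.2 s.
3. the board's outer end has been slid level with the red lines and is held there (y of board_edge in the frame of mark between -0.008 and 0.008 m and x of board_edge in the frame of mark between -0.02 and 0.02 m and angle between the y axis of board and the y axis of riser, either way round below 0.12 rad and angle between board's own z axis and vertical below 0.05 rad and z of board in the frame of riser between 0.104 and 0.117 m and linear speed of board below 0.015 m/s and contact force between board and the fingers above 1 N), for 0.2 s.
At the end, for the whole second after the job is handed in: The robot's fingers hold the board (contact over 1 N) still and level (tilt under 0.05 rad, no higher than 7 mm above the riser's top), its outer end within 8 mm of the red target line and between the posts, straight within 0.12 rad, the dish still standing on the board, the trigger released (all of step 3 and y of dish_center in the frame of board between -0.12 and 0.12 m and x of dish_center in the frame of board between -0.06 and 0.06 m and z of dish_center in the frame of board between 0.01 and 0.028 m and value of joint trigger below 0.05 rad); the arm keeps its last pose, push and grip.
It fails at once if the board tips (over 0.15 rad) (angle between board's own z axis and vertical above 0.15 rad).
It fails at once if the board is lifted more than 20 mm off the riser (z of board in the frame of riser above 0.13 m).
It fails at once if the dish falls off the board (z of dish_center in the frame of board below -0.01 m).
It fails at once if another thing on the counter is disturbed (moved over 30 mm) (distance of any of bottle, mug, weight, tape, bluebox, jar from where it was at the start of the episode above 0.03 m).
It also fails if it takes over 51 s, if anything falls off the work surface, if the arm or the gripper's body presses on something with over 40 N, if the wrist force passes 120 N, or if a joint passes its speed limit or range.

ROBOT

A 6-joint arm with a two-finger parallel gripper is mounted at the origin on the work surface. World frame = base frame: x ahead of the robot, y to its left, z up, the work surface at z = 0. Lengths are in m, angles in rad, forces in N, time in s.
With the tool pointing down it reaches from about 0.425 to 0.95 m from the base axis. Payload 3.5 kg.
Tool frame: the origin (TCP) lies at the very end of the fingers, on their centre line; the grasp point (between the pads) lies 19 mm behind it; z points along the fingers, y is the direction in which the jaws open and shut (so a half turn about z gives the same grasp; the last joint's range is limited). The gripper opens to 85 mm and grips with 20 to 120 N. Pads are 22 mm wide; open, the fingers measure 114 mm over their backs; the gripper's body (76 mm by 85 mm) begins 54 mm behind the grasp point. The pads swing forward as they close: fully open they stand 13 mm farther back than shut.
Start: joints at [1.035, 0.286, 1.577, -0, 1.279, -0.15], TCP at [0.254, 0.625, 0.231] pointing down, gripper open.
Joint ranges: [-2.77, 2.77], [-0.9, 2.22], [0.21, 2.48], [-1.53, 4.67], [0.24, 2.81], [-2.84, 2.84]. Speed limits (rad/s): [2.79, 2.79, 3.14, 3.14, 3.14, 3.14].

INTERFACE

Orientations are given as a unit quaternion [x, y, z, w].
In Python, from plant import ctrl, eyes, ticket gives the robot as it stands.
- The arm moves only by the tool send_rows, never from a script. Its arguments are lists of equal length, an entry for each row: "translation": the shift along the tool's x, y, z in units of 30 mm (1.0 is 30 mm), a list of three; "rotation": the turn, a rotation vector about the tool's x, y, z in units of 5 degrees (1.0 is 5 degrees), a list of three; "grip": the finger opening in mm, from 0 to 85.4. A call has 1 to 5 rows; each row shifts and turns the commanded pose from where the row before left it, along the tool's axes as they then stand; what a row does not reach is not made up. A row lasts 1/8 s, in which the tool goes at most 62.5 mm and 10.7 degrees, less where a joint would pass 70% of its speed; a pose out of reach is approached as far as the arm can. A call is refused whole if a number of a shift passes 1 or a number of a turn 1, either way. A call with a gripper value outside its range is refused whole. The fingers move at their own pace and stop on an object; "squeeze" is the grip in N (left out, the last holds). Time passes only in rows, so rows that do not move let the fingers close. It gives the time, the measured TCP pose, the force and the opening at its end, in the units of the state.
- ctrl.get_state(): the state, without advancing time (a new reading comes with each control period).
- eyes.read_camera(name): name is "side" or "top" or "wrist"; returns a dict with "image" (384x512x3 uint8, blue, green, red), "mtx" (3x3 intrinsics, pixels), "xyz" and "orientation" of the camera in the world; the wrist camera has in their place "hand_eye" (4x4, takes a point from camera to tool coordinates, whose origin is the TCP and whose axes are the flange's). Camera axes: x right, y down, z forward; pixel columns grow to the right and rows downward; lengths in m; the calibration is good to about 2 mm. A picture is of the moment at which its call begins: read the wrist's pose just before it. There is no depth.
- ticket.sign_off(): hands the job in, once; it reports no verdict.
The state is a dict: "time": time; "qpos": joint angles; "dq": joint speeds; "joint_efforts": joint torques, N m; "eef_pos": TCP position; "tcp_rot": TCP orientation; "contact_force": force on the tool from outside, world axes, zero at the start; "wrist_torque": the same for the moment, N m; "opening": opening from 0.0 (shut) to 1.0 (fully open).
Only numpy, scipy, OpenCV 4.12 (cv2) and the standard library are available. Lean on these libraries where they do the work, as an engineer would, in place of code of your own. Each camera call takes 0.05 s, during which the arm holds its last target. There are 200 camera calls.

## Working session

There is one attempt and no reset: what is moved stays moved. The work goes in short steps, Python scripts to look and compute and a tool call to move; the robot and the scene stay as the last step left them, time stands still between calls to the robot, and variables do not carry over. Pictures are saved under pics/ and viewed, about 8 in all and at most 12, crops included, and the job is handed in when it is done.

Besides the shell and the picture viewer there is one more tool, called after "Call:" as a command line: name --argument value ..., lists and objects as JSON in quotes. send_rows: Moves the arm, as the interface text tells. Its arguments: {"type":"object","properties":{"translation":{"type":"array"},"rotation":{"type":"array"},"grip":{"type":"array"},"squeeze":{"type":"number"}},"required":["translation","rotation","grip"]}

```bash
mkdir -p pics; cat > h.py <<'E'
import numpy as np, cv2, json
from scipy.spatial.transform import Rotation as R
from plant import ctrl, eyes, ticket
def cam(name):
    s=ctrl.get_state(); c=eyes.read_camera(name)
    K=np.array(c["mtx"])
    if name=="wrist":
        T=np.eye(4); T[:3,:3]=R.from_quat(s["tcp_rot"]).as_matrix(); T[:3,3]=s["eef_pos"]
        M=T@np.array(c["hand_eye"])
    else:
        M=np.eye(4); o=np.array(c["orientation"]); M[:3,:3]=o if o.shape==(3,3) else R.from_quat(o).as_matrix(); M[:3,3]=c["xyz"]
    return c["image"],K,M
def ray(K,M,uv,z):
    uv=np.atleast_2d(uv).astype(float)
    d=np.c_[uv,np.ones(len(uv))]@np.linalg.inv(K).T@M[:3,:3].T
    return M[:3,3]+d*((z-M[2,3])/d[:,2])[:,None]
def proj(K,M,p):
    q=(np.atleast_2d(p)-M[:3,3])@M[:3,:3]; q=q@K.T; return q[:,:2]/q[:,2:]
def save(n,im,**k): cv2.imwrite("pics/"+n+".png",im)
E
python3 - <<'E'
from h import *
import pickle
print(ctrl.get_state())
D={}
for n in("top","side","wrist"):
    D[n]=cam(n); print(n,D[n][1].tolist(),D[n][2].round(4).tolist())
pickle.dump(D,open("d0.pkl","wb"))
save("top0",cv2.resize(D["top"][0],(800,600),interpolation=cv2.INTER_CUBIC)); save("side0",cv2.resize(D["side"][0],(800,600),interpolation=cv2.INTER_CUBIC))
E
```

```text
{'time': 0.0, 'qpos': array([ 1.03498039e+00,  2.87175982e-01,  1.57817165e+00, -7.01550035e-06,
        1.27861130e+00, -1.50029405e-01]), 'dq': array([ 0.00238161, -0.00031359, -0.00185694,  0.00042365, -0.00107579,
        0.00270838]), 'joint_efforts': array([-3.63768131e-04, -4.05972505e+01, -2.92626518e+01, -7.78318372e-05,
        5.69152005e-03, -3.32128378e-07]), 'eef_pos': array([0.25364729, 0.62482039, 0.2299432 ]), 'tcp_rot': array([ 1.91698169e-01,  9.81453215e-01, -1.11538346e-03, -3.94658397e-04]), 'contact_force': array([-0.9615438 ,  0.25171602,  0.17655693]), 'wrist_torque': array([-0.04879772,  0.01323861, -0.04489274]), 'opening': 1.00065512043143}
top [[367.57356277567703, 0.0, 254.43246023743302], [0.0, 367.57356277567703, 198.8217955705933], [0.0, 0.0, 1.0]] [[-0.0083, -0.9837, 0.1796, 0.2978], [-1.0, 0.0076, -0.0047, -0.0823], [0.0033, -0.1797, -0.9837, 1.3628], [0.0, 0.0, 0.0, 1.0]]
side [[457.25717341210634, 0.0, 261.80047902078337], [0.0, 457.25717341210634, 188.91886073384333], [0.0, 0.0, 1.0]] [[-0.9776, -0.1513, 0.1465, 0.2978], [-0.2102, 0.7387, -0.6404, 0.9604], [-0.0113, -0.6569, -0.7539, 1.3814], [0.0, 0.0, 0.0, 1.0]]
wrist [[320.993789190941, 0.0, 256.7900360446477], [0.0, 320.993789190941, 188.09126500417116], [0.0, 0.0, 1.0]] [[0.3763, 0.8907, 0.2551, 0.1883], [0.9265, -0.3606, -0.1074, 0.6521], [-0.0037, 0.2768, -0.9609, 0.3724], [0.0, 0.0, 0.0, 1.0]]
```

View pics/top0.png

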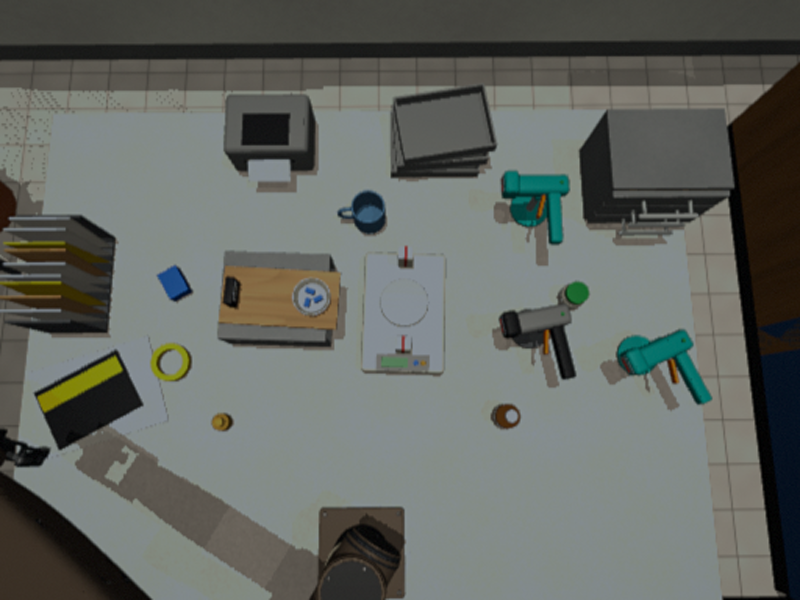

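View pics/side0.png

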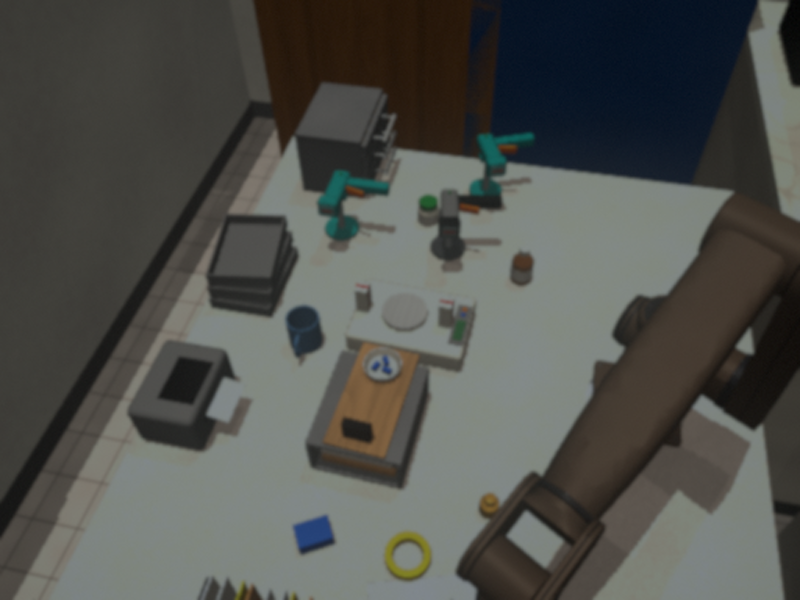

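The listed scanner is the grey/black one: body at (535,320), handle from (560,330) to (570,375), orange trigger at (546,342) in the enlarged top view. The two turquoise ones, at (540,200) and (670,365), are decoys. The board is at (280,298), its tab at (231,291), and the red lines at (406,255) and (403,343). I'll confirm with an enlarged crop.

```bash
python3 - <<'E'
from h import *
import pickle
D=pickle.load(open("d0.pkl","rb"))
im,K,M=D["top"]
a=cv2.resize(im[180:250,310:380],(600,600),interpolation=cv2.INTER_CUBIC)
im2=D["side"][0]
b=cv2.resize(im2[110:180,265:335],(200,200),interpolation=cv2.INTER_CUBIC)
c=cv2.resize(im[155:245,135:290],(620,360),interpolation=cv2.INTER_CUBIC)
canvas=np.zeros((600,800,3),np.uint8); canvas[:,:600]=a; canvas[:200,600:]=b
canvas=np.clip(canvas.astype(float)*1.6,0,255).astype(np.uint8)
save("scan",canvas); save("board",np.clip(c.astype(float)*1.6,0,255).astype(np.uint8))
E
```

```text
(no output)
```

View pics/scan.png

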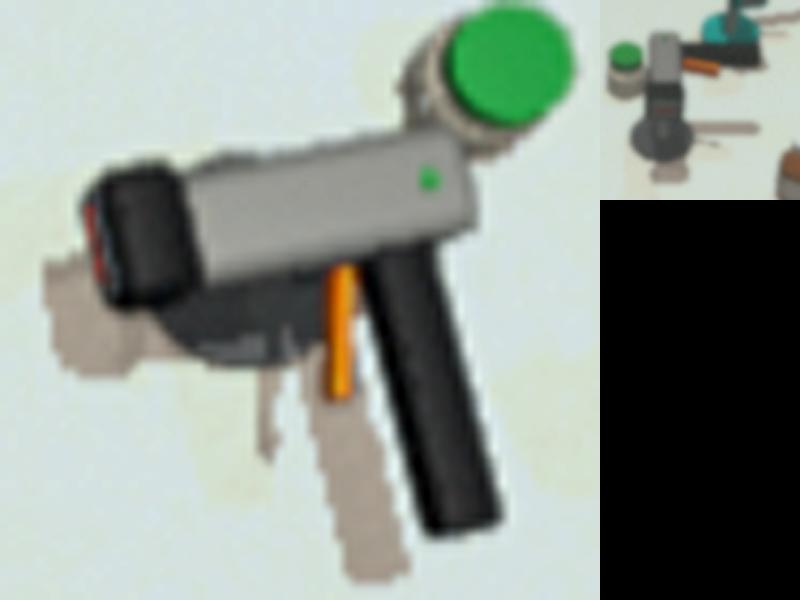

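View pics/board.png

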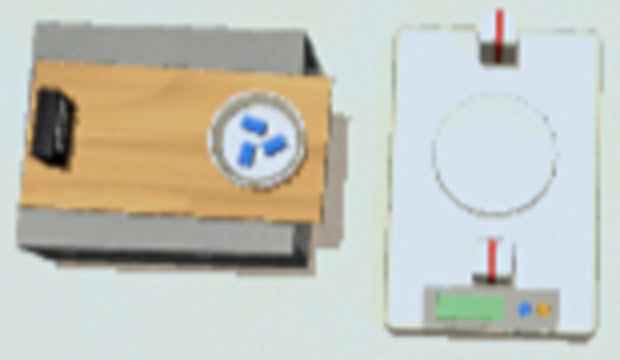

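The crops confirm it: grey body, black handle running down to (465,525), and the orange trigger at (340,330) on its left. The red lines cross the post tops at crop (500,25) and (492,260). Next I'll compute positions.

```bash
python3 - <<'E'
from h import *
import pickle
D=pickle.load(open("d0.pkl","rb"))
im,K,M=D["top"]
s=600/70; f=lambda p,z: ray(K,M,(np.array(p)+.5)/s-.5+[310,180],z)
P=f([(432,245),(498,512),(375,262),(428,530)],.165); print("handle edges top z.165\n",P.round(4))
P2=f([(375,262),(428,530)],.165); 
O=f([(332,398),(350,398),(345,268)],.161);print("trigger\n",O.round(4))
d=P[0]-P[1]; d/=np.linalg.norm(d); n=np.array([-d[1],d[0],0]); print("own x",d,"yaw",np.degrees(np.arctan2(d[1],d[0])))
print("left edge dist", [(q-P[1])@n for q in P2],"trig dist", [(q-P[1])@n for q in O],[(q-P[1])@d for q in O])
g=P[1]+n*.014+d*.070; print("grip_point",g)
# board
hsv=cv2.cvtColor(im,cv2.COLOR_BGR2HSV)
roi=np.zeros(im.shape[:2],np.uint8); roi[150:250,130:225]=1
m=((hsv[...,0]>5)&(hsv[...,0]<25)&(hsv[...,1]>70)&(hsv[...,2]>70)&(roi>0)).astype(np.uint8)
m=cv2.morphologyEx(m,cv2.MORPH_CLOSE,np.ones((5,5)))
c=max(cv2.findContours(m,0,2)[0],key=cv2.contourArea)
r=cv2.boxPoints(cv2.minAreaRect(cv2.convexHull(c))); B=ray(K,M,r,.118); print("box",r.tolist(),"\n",B.round(4), [np.linalg.norm(B[i]-B[i-1]).round(4) for i in range(4)])
h=lambda p,z: ray(K,M,(np.array(p)+.5)/4-.5+[135,155],z)
print("board manual",h([(331,76),(323,221),(20,207),(36,62)],.118).round(4))
roi[:]=0; roi[150:250,225:290]=1
m=(((hsv[...,0]<8)|(hsv[...,0]>172))&(hsv[...,1]>110)&(hsv[...,2]>50)&(roi>0)).astype(np.uint8)
n_,_,st,ce=cv2.connectedComponentsWithStats(m)
for i in range(1,n_): print("red",st[i],ce[i],ray(K,M,ce[i],.134).round(4))
print("red tops", h([(500,12),(500,38),(492,240),(492,262)],.134).round(4))
print("tab top",h([(38,90),(70,92),(70,160),(36,155)],.168).round(4))
print("riser top",h([(38,22),(305,30),(295,255),(20,245)],.11).round(4))
E
```

```text
handle edges top z.165
 [[ 0.4825 -0.4361  0.165 ]
 [ 0.3799 -0.455   0.165 ]
 [ 0.4761 -0.4138  0.165 ]
 [ 0.3734 -0.428   0.165 ]]
trigger
 [[ 0.4242 -0.3954  0.161 ]
 [ 0.4241 -0.4023  0.161 ]
 [ 0.4744 -0.4031  0.161 ]]
own x [0.98344016 0.18123314 0.        ] yaw 10.441594997439353
left edge dist [np.float64(0.02313947364712405), np.float64(0.02772093776630367)] trig dist [np.float64(0.05059836234337671), np.float64(0.043824470447432956), np.float64(0.03387277597160962)] [np.float64(0.05433799254813862), np.float64(0.05303362967700533), np.float64(0.10234391770485497)]
grip_point [ 0.44623704 -0.42855466  0.165     ]
box [[139.68917846679688, 206.4393768310547], [141.80960083007812, 169.3319549560547], [217.30593872070312, 173.6460418701172], [215.18551635742188, 210.7534637451172]] 
 [[0.5016 0.305  0.118 ]
 [0.6327 0.3039 0.118 ]
 [0.6153 0.0403 0.118 ]
 [0.4846 0.0463 0.118 ]] [np.float64(0.2593), np.float64(0.1312), np.float64(0.2641), np.float64(0.1308)]
board manual [[0.6153 0.0401 0.118 ]
 [0.4877 0.0457 0.118 ]
 [0.5018 0.3052 0.118 ]
 [0.6298 0.2974 0.118 ]]
red [259 158   2   9  16] [259.4375 161.6875] [[ 0.6527 -0.1067  0.134 ]]
red [259 170   1   1   1] [259. 170.] [[ 0.6231 -0.1048  0.134 ]]
red [257 215   2  11  20] [257.55 220.  ] [[ 0.4497 -0.0981  0.134 ]]
red tops [[ 0.6673 -0.1075  0.134 ]
 [ 0.644  -0.1072  0.134 ]
 [ 0.4679 -0.0986  0.134 ]
 [ 0.4493 -0.0984  0.134 ]]
tab top [[0.5924 0.2794 0.168 ]
 [0.5905 0.2526 0.168 ]
 [0.5327 0.2502 0.168 ]
 [0.5371 0.2785 0.168 ]]
riser top [[0.6684 0.2997 0.11  ]
 [0.6593 0.0642 0.11  ]
 [0.4596 0.0702 0.11  ]
 [0.4701 0.3061 0.11  ]]
```

Call:
send_rows --translation '[[-1,-0.07,0],[-1,-0.07,0],[-1,-0.07,0],[-1,-0.07,0],[-1,-0.07,0]]' --rotation '[[0,0,0.53],[0,0,0.53],[0,0,0.53],[0,0,0.53],[0,0,0.53]]' --grip '[85,85,85,85,85]'

```text
time: 0.78
eef_pos: [0.3827, 0.5464, 0.2307]
tcp_rot: [0.304, 0.953, -0.0, -0.0]
contact_force: [0.0, 0.6, 0.3]
opening: 0.995
```

Call:
send_rows --translation '[[-1,-0.07,0],[-1,-0.07,0],[-1,-0.07,0],[-1,-0.07,0],[-1,-0.07,0]]' --rotation '[[0,0,0.53],[0,0,0.53],[0,0,0.53],[0,0,0.53],[0,0,0.53]]' --grip '[85,85,85,85,85]'

```text
time: 1.4
eef_pos: [0.4892, 0.4408, 0.2307]
tcp_rot: [0.412, 0.911, -0.0, -0.0]
contact_force: [0.5, -0.5, 0.0]
opening: 0.994
```

Call:
send_rows --translation '[[-1,-0.07,0],[-1,-0.07,0],[-1,-0.07,0],[-1,-0.07,0],[-1,-0.07,0]]' --rotation '[[0,0,0.53],[0,0,0.53],[0,0,0.53],[0,0,0.53],[0,0,0.53]]' --grip '[85,85,85,85,85]'

```text
time: 2.02
eef_pos: [0.5687, 0.3136, 0.2308]
tcp_rot: [0.515, 0.857, -0.0, -0.0]
contact_force: [0.8, -0.7, 0.5]
opening: 0.999
```

Call:
send_rows --translation '[[-1,-0.07,0],[-1,-0.07,0],[-1,-0.07,0],[-1,-0.07,0],[-1,-0.07,0]]' --rotation '[[0,0,0.53],[0,0,0.53],[0,0,0.53],[0,0,0.53],[0,0,0.53]]' --grip '[85,85,85,85,85]'

```text
time: 2.65
eef_pos: [0.6169, 0.1716, 0.2308]
tcp_rot: [0.61, 0.792, -0.0, -0.0]
contact_force: [-0.7, -0.6, 0.0]
opening: 0.994
```

Call:
send_rows --translation '[[-1,-0.07,0],[-1,-0.07,0],[-1,-0.07,0],[-1,-0.07,0],[-1,-0.07,0]]' --rotation '[[0,0,0.53],[0,0,0.53],[0,0,0.53],[0,0,0.53],[0,0,0.53]]' --grip '[85,85,85,85,85]'

```text
time: 3.28
eef_pos: [0.6313, 0.0223, 0.2308]
tcp_rot: [0.697, 0.717, -0.0, -0.0]
contact_force: [-0.2, -0.4, -0.0]
opening: 0.994
```

Call:
send_rows --translation '[[-1,-0.07,0],[-1,-0.07,0],[-1,-0.07,0],[-1,-0.07,0],[-1,-0.07,0]]' --rotation '[[0,0,0.53],[0,0,0.53],[0,0,0.53],[0,0,0.53],[0,0,0.53]]' --grip '[85,85,85,85,85]'

```text
time: 3.9
eef_pos: [0.6111, -0.1263, 0.2308]
tcp_rot: [0.775, 0.631, -0.0, -0.0]
contact_force: [0.5, -0.1, 0.6]
opening: 0.996
```

Call:
send_rows --translation '[[-1,-0.07,0],[-1,-0.07,0],[-1,-0.07,0],[-1,-0.07,0],[-1,-0.07,0]]' --rotation '[[0,0,0.53],[0,0,0.53],[0,0,0.53],[0,0,0.53],[0,0,0.53]]' --grip '[85,85,85,85,85]'

```text
time: 4.53
eef_pos: [0.5574, -0.2664, 0.2308]
tcp_rot: [0.843, 0.538, -0.0, -0.0]
contact_force: [0.1, -0.2, -0.7]
opening: 0.999
```

Call:
send_rows --translation '[[-0.93,-0.21,0],[-0.93,-0.21,0],[-0.93,-0.21,0],[-0.93,-0.21,0],[-0.93,-0.21,0]]' --rotation '[[0,0,0],[0,0,0],[0,0,0],[0,0,0],[0,0,0]]' --grip '[85,85,85,85,85]'

```text
time: 5.15
eef_pos: [0.47, -0.3794, 0.2309]
tcp_rot: [0.843, 0.538, -0.0, -0.0]
contact_force: [0.2, 0.8, 0.8]
opening: 0.994
```

Call:
send_rows --translation '[[-0.93,-0.21,0],[-0.93,-0.21,0],[0,0,0],[0,0,0],[0,0,0]]' --rotation '[[0,0,0],[0,0,0],[0,0,1],[0,0,1],[0,0,1]]' --grip '[85,85,85,85,85]'

```text
time: 5.78
eef_pos: [0.4356, -0.4242, 0.2308]
tcp_rot: [0.906, 0.422, -0.0, -0.0]
contact_force: [0.2, -0.1, 1.0]
opening: 0.993
```

Call:
send_rows --translation '[[0,0,0],[0,0,0],[0,0,0],[0,0,0],[0,0,0]]' --rotation '[[0,0,1],[0,0,1],[0,0,1],[0,0,1],[0,0,1]]' --grip '[85,85,85,85,85]'

```text
time: 6.4
eef_pos: [0.4357, -0.424, 0.2308]
tcp_rot: [0.976, 0.216, -0.0, -0.0]
contact_force: [-0.7, 1.2, 0.5]
opening: 0.993
```

Call:
send_rows --translation '[[0,0,0],[0,0,0],[0,0,0],[0,0,0]]' --rotation '[[0,0,1],[0,0,1],[0,0,1],[0,0,0]]' --grip '[85,85,85,85]'

```text
time: 6.9
eef_pos: [0.4358, -0.4241, 0.2309]
tcp_rot: [0.996, 0.089, -0.0, -0.0]
contact_force: [-0.1, -0.1, 0.2]
opening: 0.998
```

```bash
python3 - <<'E'
from h import *
import pickle
w=cam("wrist"); pickle.dump(w,open("w1.pkl","wb"))
im,K,M=w
d=np.array([.985,.17,0]);n=np.array([-.17,.985,0]);g=np.array([.4462,-.4286,.165])
for q,c in((g,(255,0,255)),(g-d*.07+n*.014,(0,255,0)),(g-d*.07-n*.014,(0,255,0)),(g-d*.016+n*.037-[0,0,.004],(0,255,255)),(np.array([.4353,-.4245,.165]),(255,0,0))):
    u=proj(K,M,q)[0]; print(u.round(1)); cv2.circle(im,tuple(int(round(x)) for x in u),2,c,-1)
s=ctrl.get_state(); print(s["time"],s["eef_pos"],s["qpos"])
save("w1",cv2.resize(im,(800,600)))
E
```

```text
[266.6 188.6]
[246.1 279.6]
[284.1 279.9]
[213.3 208.5]
[257.8 202.6]
6.95 [ 0.43580604 -0.42408857  0.23100414] [-9.38468549e-01  1.41463242e-01  1.74733563e+00 -8.04956164e-06
  1.25339446e+00  4.53676269e-01]
```

View pics/w1.png

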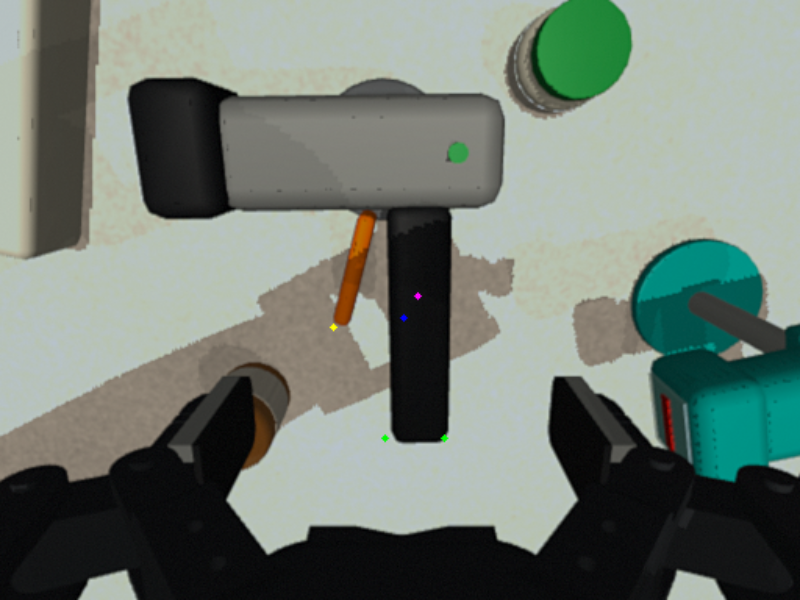

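```bash
python3 - <<'E'
from h import *
import pickle
im,K,M=pickle.load(open("d0.pkl","rb"))["top"]
t=np.array([.4355,-.426,0]); d=np.array([.985,.17,0]);n=np.array([-.17,.985,0])
for nm,p,z in(("bottle",(507,416),.11),("teal body near end",(628,355),.165),("teal body low",(632,375),.165)):
    q=ray(K,M,np.array(p)/1.5625,z)[0]; print(nm,q.round(3),"own",((q-t)@d).round(3),((q-t)@n).round(3))
E
```

```text
bottle [ 0.295 -0.321  0.11 ] own -0.121 0.127
teal body near end [ 0.418 -0.57   0.165] own -0.041 -0.139
teal body low [ 0.377 -0.575  0.165] own -0.083 -0.136
```

Call:
send_rows --translation '[[0,0.08,0.85],[0,0,0.85],[0,0,0.85],[0,0,0.85],[0,0,0]]' --rotation '[[0,0,0],[0,0,0],[0,0,0],[0,0,0],[0,0,0]]' --grip '[85,85,85,85,85]' --squeeze 40

```text
time: 7.58
eef_pos: [0.4352, -0.4251, 0.1266]
tcp_rot: [0.996, 0.089, -0.002, -0.002]
contact_force: [0.4, -1.1, -0.8]
opening: 0.992
```

Call:
send_rows --translation '[[0,0,0],[0,0,0],[0,0,0],[0,0,0],[0,0,0]]' --rotation '[[0,0,0],[0,0,0],[0,0,0],[0,0,0],[0,0,0]]' --grip '[60,50,40,34,34]'

```text
time: 8.2
eef_pos: [0.4364, -0.4261, 0.1309]
tcp_rot: [0.996, 0.09, -0.0, -0.0]
contact_force: [-3.0, 5.3, 5.0]
opening: 0.456
```

Call:
send_rows --translation '[[0,0,0],[0,0,0],[0,0,0],[0,0,0],[0,0,0]]' --rotation '[[0,0,0],[0,0,0],[0,0,0],[0,0,0],[0,0,0]]' --grip '[34,34,34,34,34]'

```text
time: 8.82
eef_pos: [0.4364, -0.4261, 0.1309]
tcp_rot: [0.996, 0.09, -0.0, -0.0]
contact_force: [-3.2, 4.6, 6.0]
opening: 0.458
```

```bash
python3 - <<'E'
from h import *
w=cam("wrist"); save("w2",cv2.resize(w[0],(640,480))); print(ctrl.get_state()["time"])
E
```

```text
8.875
```

View pics/w2.png

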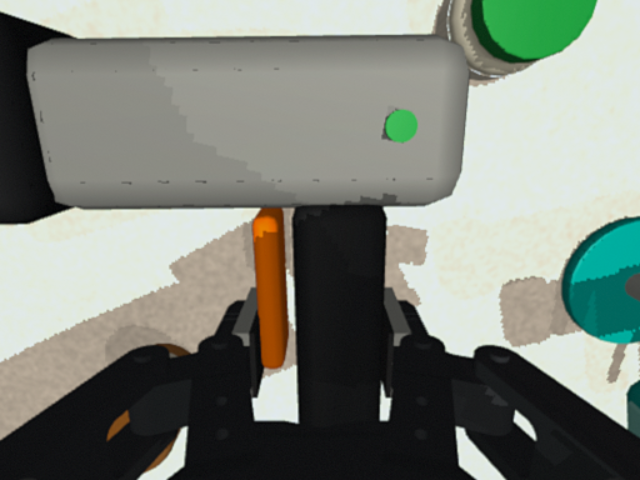

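Opening is 39 mm, which matches a full pull (40 mm expected), and the trigger lies parallel to the handle. Next: release, check it sprang back, rise and move over to the board.

Call:
send_rows --translation '[[0,0,0],[0,0,0],[0,0,0],[0,0,0],[0,0,0]]' --rotation '[[0,0,0],[0,0,0],[0,0,0],[0,0,0],[0,0,0]]' --grip '[60,75,85,85,85]'

```text
time: 9.5
eef_pos: [0.4364, -0.4272, 0.1297]
tcp_rot: [0.996, 0.088, 0.0, 0.001]
contact_force: [-0.7, 0.1, 0.6]
opening: 0.997
```

Call:
send_rows --translation '[[0,0,0],[0,0,0],[0,0,-0.9],[0,0,-0.9],[0,0,-0.9]]' --rotation '[[0,0,0],[0,0,0],[0,0,0],[0,0,0],[0,0,0]]' --grip '[85,85,85,85,85]'

```text
time: 10.12
eef_pos: [0.4363, -0.4266, 0.2111]
tcp_rot: [0.996, 0.088, -0.0, -0.0]
contact_force: [0.8, -0.7, -0.2]
opening: 0.996
```

Call:
send_rows --translation '[[0,0,-0.9],[0,0,0],[0,0,0],[0,0,0],[0,0,0]]' --rotation '[[0,0,0],[0,0,0.87],[0,0,0.87],[0,0,0.87],[0,0,0]]' --grip '[85,85,85,85,85]'

```text
time: 10.75
eef_pos: [0.4363, -0.4266, 0.2373]
tcp_rot: [1.0, -0.025, -0.0, 0.0]
contact_force: [0.5, 0.2, -0.5]
opening: 0.997
```

```bash
python3 - <<'E'
from h import *
im,K,M=cam("wrist"); 
hsv=cv2.cvtColor(im,cv2.COLOR_BGR2HSV)
m=((hsv[...,0]>8)&(hsv[...,0]<18)&(hsv[...,1]>200)&(hsv[...,2]>90)).astype(np.uint8)
c=max(cv2.findContours(m,0,2)[0],key=cv2.contourArea); B=ray(K,M,cv2.boxPoints(cv2.minAreaRect(c)),.161); print(cv2.minAreaRect(c),B.round(4))
e=[(B[i]-B[i-1]) for i in range(4)]; e=max(e,key=np.linalg.norm); print("trigger dir deg",np.degrees(np.arctan(e[1]/e[0])), "handle ~10")
s=ctrl.get_state(); print(s["eef_pos"],s["tcp_rot"])
E
```

```text
((176.59706115722656, 291.7382507324219), (41.64619827270508, 29.451457977294922), 4.39870548248291) [[ 0.3509 -0.3412  0.161 ]
 [ 0.377  -0.3466  0.161 ]
 [ 0.3726 -0.3782  0.161 ]
 [ 0.3463 -0.3738  0.161 ]]
trigger dir deg 81.93576117725131 handle ~10
[ 0.43628846 -0.42662625  0.23727431] [ 9.99694626e-01 -2.47113996e-02 -2.20593804e-05 -1.90543969e-05]
```

That mask caught the bottle. I'll check the trigger later in the top view. Moving to the board.

Call:
send_rows --translation '[[0.126,-0.98,0],[0.126,-0.98,0],[0.126,-0.98,0],[0.126,-0.98,0],[0.126,-0.98,0]]' --rotation '[[0,0,0],[0,0,0],[0,0,0],[0,0,0],[0,0,0]]' --grip '[85,85,85,85,85]'

```text
time: 11.42
eef_pos: [0.4627, -0.2799, 0.2374]
tcp_rot: [1.0, -0.025, 0.0, 0.0]
contact_force: [-0.3, 0.7, 1.0]
opening: 0.996
```

Call:
send_rows --translation '[[0.126,-0.98,0],[0.126,-0.98,0],[0.126,-0.98,0],[0.126,-0.98,0],[0.126,-0.98,0]]' --rotation '[[0,0,0],[0,0,0],[0,0,0],[0,0,0],[0,0,0]]' --grip '[85,85,85,85,85]'

```text
time: 12.05
eef_pos: [0.4891, -0.134, 0.2374]
tcp_rot: [1.0, -0.025, 0.0, 0.0]
contact_force: [0.1, 0.3, -0.5]
opening: 0.996
```

Call:
send_rows --translation '[[0.126,-0.98,0],[0.126,-0.98,0],[0.126,-0.98,0],[0.126,-0.98,0],[0.126,-0.98,0]]' --rotation '[[0,0,0],[0,0,0],[0,0,0],[0,0,0],[0,0,0]]' --grip '[85,85,85,85,85]'

```text
time: 12.68
eef_pos: [0.5154, 0.0119, 0.2375]
tcp_rot: [1.0, -0.025, 0.0, 0.0]
contact_force: [-0.4, -0.2, -0.3]
opening: 0.993
```

Call:
send_rows --translation '[[0.126,-0.98,0],[0.126,-0.98,0],[0.126,-0.98,0],[0.126,-0.98,0],[0.126,-0.98,0]]' --rotation '[[0,0,0],[0,0,0],[0,0,0],[0,0,0],[0,0,0]]' --grip '[85,85,85,85,85]'

```text
time: 13.3
eef_pos: [0.5417, 0.1578, 0.2374]
tcp_rot: [1.0, -0.025, 0.0, 0.0]
contact_force: [0.6, -0.2, 0.1]
opening: 1.0
```

Call:
send_rows --translation '[[0.126,-0.98,0],[0.126,-0.98,0],[0.126,-0.98,0],[0.126,-0.98,0],[0,0,0]]' --rotation '[[0,0,0],[0,0,0],[0,0,0],[0,0,0],[0,0,0]]' --grip '[85,85,85,85,85]'

```text
time: 13.92
eef_pos: [0.5626, 0.2749, 0.2371]
tcp_rot: [1.0, -0.024, -0.0, -0.0]
contact_force: [-0.5, -0.0, 0.2]
opening: 0.996
```

```bash
python3 - <<'E'
from h import *
import pickle
w=cam("wrist"); t=cam("top"); s=ctrl.get_state(); pickle.dump((w,t),open("w3.pkl","wb"))
im,K,M=w; im=im.copy(); p=s["eef_pos"].copy(); print(s["time"],p)
p[2]=.168; u=proj(K,M,p)[0]; print(u); cv2.circle(im,tuple(int(round(x)) for x in u),2,(255,0,255),-1)
A=cv2.resize(im,(512,384)); B=cv2.resize(t[0][180:250,310:380],(288,288),interpolation=cv2.INTER_CUBIC)
C=np.zeros((384,800,3),np.uint8); C[:,:512]=A; C[:288,512:]=B
save("w3",C)
E
```

```text
14.025 [0.562495   0.27324459 0.2370527 ]
[259.48597258 200.37226423]
```

View pics/w3.png

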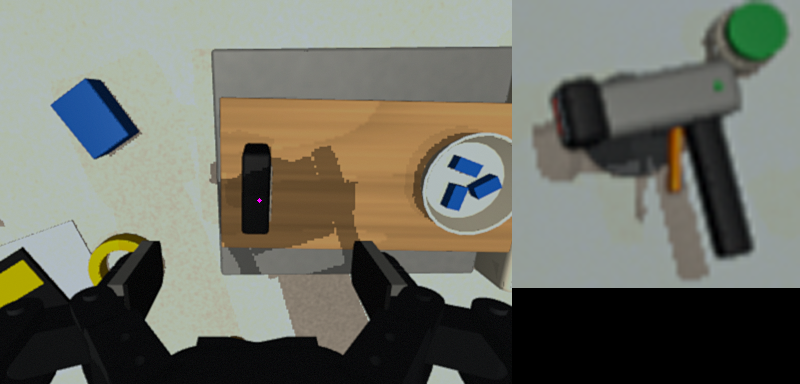

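The tab's top face is centred near (257,191), about 5 mm towards tool +x from the TCP mark. The trigger is back out, and the board is about 1° off the tool. Correct, descend, grip.

Call:
send_rows --translation '[[0.17,-0.05,0],[0,0,0.94],[0,0,0.94],[0,0,0.94],[0,0,0.5]]' --rotation '[[0,0,0.2],[0,0,0],[0,0,0],[0,0,0],[0,0,0]]' --grip '[85,85,85,85,85]' --squeeze 30

```text
time: 14.65
eef_pos: [0.5674, 0.2736, 0.1359]
tcp_rot: [0.999, -0.035, -0.001, 0.0]
contact_force: [-1.0, 0.6, 0.4]
opening: 0.991
```

Call:
send_rows --translation '[[0,0,0.42],[0,0,0],[0,0,0],[0,0,0],[0,0,0]]' --rotation '[[0,0,0],[0,0,0],[0,0,0],[0,0,0],[0,0,0]]' --grip '[85,60,45,35,30]'

```text
time: 15.28
eef_pos: [0.5682, 0.2749, 0.1259]
tcp_rot: [0.999, -0.034, 0.001, -0.0]
contact_force: [0.1, 0.4, -0.2]
opening: 0.349
```

Call:
send_rows --translation '[[0,0,0],[0,0,0],[0,0,0],[0,0,0],[0,0,0]]' --rotation '[[0,0,0],[0,0,0],[0,0,0],[0,0,0],[0,0,0]]' --grip '[26,23,20,14,10]'

```text
time: 15.9
eef_pos: [0.568, 0.2751, 0.1254]
tcp_rot: [0.999, -0.034, 0.0, -0.0]
contact_force: [0.4, 3.3, 0.3]
opening: 0.234
```

Call:
send_rows --translation '[[0,0,0],[0,0,0],[0,0,0]]' --rotation '[[0,0,0],[0,0,0],[0,0,0]]' --grip '[10,10,10]' --squeeze 100

```text
time: 16.27
eef_pos: [0.5681, 0.2749, 0.1255]
tcp_rot: [0.999, -0.034, 0.0, -0.0]
contact_force: [0.6, 3.0, 2.4]
opening: 0.222
```

```bash
cat > look.py <<'E'
import sys
from h import *
s=ctrl.get_state(); w=cam("wrist"); t=cam("top"); sd=cam("side")
print(s["time"],s["eef_pos"],s["tcp_rot"].round(4),s["contact_force"].round(1),s["wrist_torque"].round(2),s["opening"])
A=cv2.resize(w[0],(400,300)); B=cv2.resize(t[0][150:260,130:290],(400,275),interpolation=cv2.INTER_CUBIC)
C=cv2.resize(sd[0][170:320,190:310],(400,500),interpolation=cv2.INTER_CUBIC)
O=np.zeros((600,800,3),np.uint8); O[:300,:400]=A; O[300:575,:400]=B; O[:500,400:]=C
save(sys.argv[1],np.clip(O*1.3,0,255).astype(np.uint8))
import pickle; pickle.dump((w,t,sd),open(sys.argv[1]+".pkl","wb"))
E
python3 look.py g1
```

```text
16.275 [0.56808796 0.27490681 0.12550562] [ 9.994e-01 -3.410e-02  3.000e-04 -3.000e-04] [0.6 3.  2.4] [ 0.32  0.03 -0.06] 0.22189521379310426
```

View pics/g1.png

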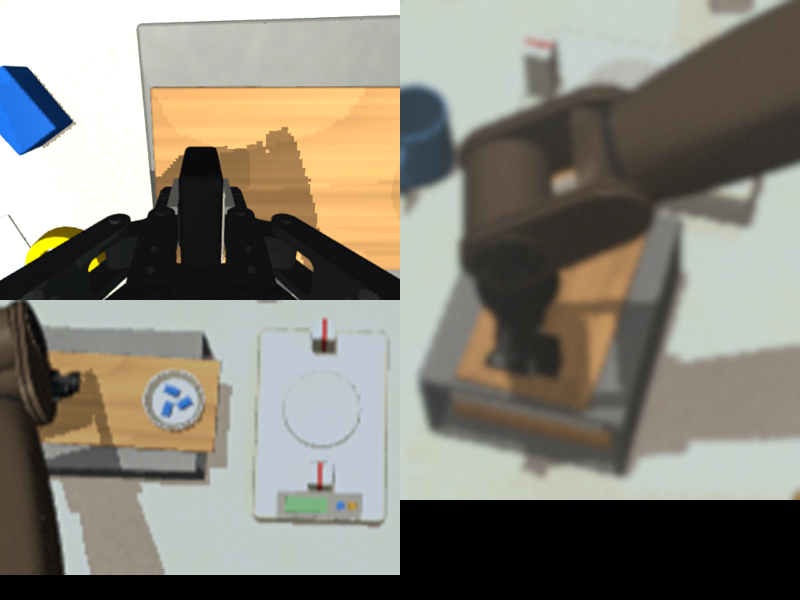

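Gripped at 19 mm opening, board flat, dish in place. Sliding outward gently.

Call:
send_rows --translation '[[0.01,0.1,0],[0.015,0.15,0],[0.02,0.2,0],[0.02,0.2,0],[0.02,0.2,0]]' --rotation '[[0,0,0],[0,0,0],[0,0,0],[0,0,0],[0,0,0]]' --grip '[10,10,10,10,10]'

```text
time: 17.05
eef_pos: [0.5689, 0.2488, 0.1255]
tcp_rot: [0.999, -0.034, 0.0, -0.0]
contact_force: [0.8, 3.7, 4.7]
opening: 0.22
```

Call:
send_rows --translation '[[0.02,0.2,0],[0.02,0.2,0],[0.02,0.2,0],[0.02,0.2,0],[0.02,0.15,0]]' --rotation '[[0,0,0],[0,0,0],[0,0,0],[0,0,0],[0,0,0]]' --grip '[10,10,10,10,10]'

```text
time: 17.68
eef_pos: [0.5698, 0.2201, 0.1255]
tcp_rot: [0.999, -0.034, 0.0, -0.0]
contact_force: [-0.1, 5.3, 5.5]
opening: 0.221
```

Call:
send_rows --translation '[[0.02,0.2,0],[0.02,0.2,0],[0.02,0.2,0],[0.02,0.2,0],[0.02,0.2,0]]' --rotation '[[0,0,0],[0,0,0],[0,0,0],[0,0,0],[0,0,0]]' --grip '[10,10,10,10,10]'

```text
time: 18.3
eef_pos: [0.5708, 0.1901, 0.1255]
tcp_rot: [0.999, -0.034, 0.0, -0.0]
contact_force: [0.2, 5.6, 5.2]
opening: 0.22
```

Call:
send_rows --translation '[[0.02,0.2,0],[0.02,0.2,0],[0.02,0.2,0],[0.01,0.1,0],[0,0,0]]' --rotation '[[0,0,0],[0,0,0],[0,0,0],[0,0,0],[0,0,0]]' --grip '[10,10,10,10,10]'

```text
time: 18.92
eef_pos: [0.5714, 0.1685, 0.1255]
tcp_rot: [0.999, -0.034, 0.0, 0.0]
contact_force: [0.1, 2.5, 5.0]
opening: 0.221
```

```bash
python3 look.py g2; python3 - <<'E'
from h import *
import pickle
im=pickle.load(open("g2.pkl","rb"))[1][0]
save("g2c",np.clip(cv2.resize(im[150:240,190:280],(600,600),interpolation=cv2.INTER_CUBIC)*1.3,0,255).astype(np.uint8))
E
```

```text
18.925 [0.57143454 0.16853181 0.12548204] [ 9.994e-01 -3.430e-02  1.000e-04  2.000e-04] [0.1 2.5 5. ] [ 0.64 -0.04  0.01] 0.22104081022123312
```

View pics/g2c.png

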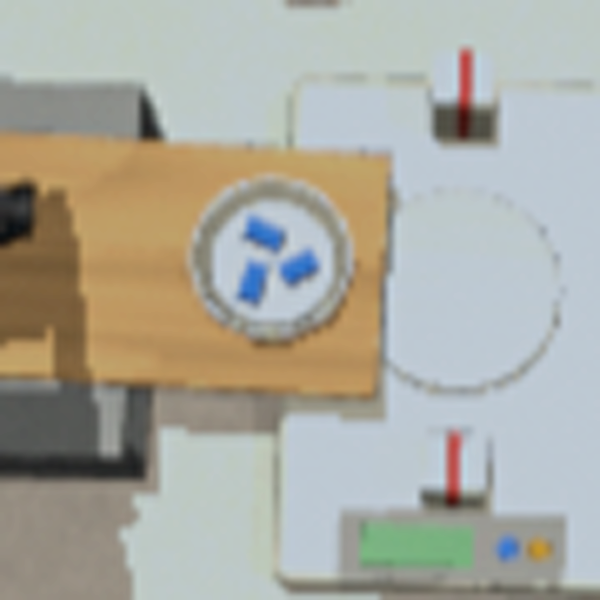

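```bash
cat > meas.py <<'E'
import sys,pickle
from h import *
w,t,sd=pickle.load(open(sys.argv[1]+".pkl","rb")); im,K,M=t
hsv=cv2.cvtColor(im,cv2.COLOR_BGR2HSV).astype(int)
b=im.astype(int)
red=[]
for r in list(range(157,165))+list(range(215,223)):
    w_=np.clip(b[r,250:270,2]-b[r,250:270,1],0,None)[None]; w_=w_*(w_>25)
    if w_.sum()>60: red.append(((w_[0]*np.arange(250,270)).sum()/w_.sum(),r))
P=ray(K,M,red,.134); far=P[P[:,0]>.55].mean(0); near=P[P[:,0]<.55].mean(0)
ed=[]
for r in range(178,206,2):
    sat=(b[r,200:275,2]-b[r,200:275,0]).astype(float); sat=sat/ np.median(sat[20:45])
    i=[k for k in range(len(sat)-1) if sat[k]>=.5>sat[k+1]][-1] if 0 else None
    ks=[k for k in range(30,len(sat)-1) if sat[k]>=.5 and sat[k+1]<.5 and sat[k-2]>.7]
    if ks: k=ks[0]; ed.append((200+k+(sat[k]-.5)/(sat[k]-sat[k+1])+.0,r))
ed=np.array(ed); E=ray(K,M,ed,.118)
f=np.polyfit(E[:,0],E[:,1],1); print("edge px",ed[[0,-1]].round(1).tolist(),"resid",np.std(E[:,1]-np.polyval(f,E[:,0])).round(4))
x=(far-near)[:2]; x/=np.linalg.norm(x); out=np.array([x[1],-x[0]]); 
cor=ray(K,M,(np.array([(390,153),(375,395)])+.5)/6.667-.5+[190,150],.118)
print("red",far.round(4),near.round(4),"board end corners",cor.round(4),"yaw scale",np.degrees(x[1]/x[0]).round(2),"edge yaw",np.degrees(f[0]).round(2))
m=(far+near)[:2]/2; e=np.array([cor[:,0].mean(),0]); e[1]=np.polyval(f,e[0]); print("edge",e.round(4),"remaining outward",((m-e)@out).round(4))
E
python3 meas.py g2
```

```text
edge px [[233.2, 178.0], [246.4, 204.0]] resid 0.0132
red [ 0.657  -0.1066  0.134 ] [ 0.4548 -0.0981  0.134 ] board end corners [[ 0.6185 -0.0669  0.118 ]
 [ 0.4905 -0.0585  0.118 ]] yaw scale -2.4 edge yaw 18.08
edge [ 0.5545 -0.0417] remaining outward 0.0606
```

Corners put the board end at (0.5545, -0.0627), so about 39.5 mm remains to the red line (-0.102 there). My edge fit had caught the dish, so I ignored it. The tool travel agrees.

Call:
send_rows --translation '[[0,0.1,0],[0.01,0.2,0],[0.01,0.2,0],[0.01,0.2,0],[0.01,0.2,0]]' --rotation '[[0,0,0],[0,0,0],[0,0,0],[0,0,0],[0,0,0]]' --grip '[10,10,10,10,10]'

```text
time: 19.7
eef_pos: [0.5708, 0.142, 0.1255]
tcp_rot: [0.999, -0.034, 0.0, -0.0]
contact_force: [0.9, 4.2, 5.1]
opening: 0.227
```

Call:
send_rows --translation '[[0,0.2,0],[0,0.15,0],[0,0.07,0],[0,0,0],[0,0,0]]' --rotation '[[0,0,0],[0,0,0],[0,0,0],[0,0,0],[0,0,0]]' --grip '[10,10,10,10,10]'

```text
time: 20.32
eef_pos: [0.57, 0.1292, 0.1255]
tcp_rot: [0.999, -0.034, 0.0, -0.0]
contact_force: [0.9, 4.5, 5.6]
opening: 0.218
```

```bash
python3 look.py g3; python3 - <<'E'
from h import *
import pickle
d=pickle.load(open("g3.pkl","rb")); im=d[1][0]; s=d[2][0]
a=cv2.resize(im[150:240,190:280],(600,600),interpolation=cv2.INTER_CUBIC); b=cv2.resize(s[170:270,220:320],(200,200),interpolation=cv2.INTER_CUBIC)
O=np.zeros((600,800,3),np.uint8);O[:,:600]=a;O[:200,600:]=b
save("g3c",np.clip(O*1.3,0,255).astype(np.uint8))
E
```

```text
20.325 [0.56995459 0.1291895  0.12549207] [ 9.994e-01 -3.430e-02  2.000e-04 -0.000e+00] [0.9 4.5 5.6] [ 0.74 -0.04 -0.04] 0.21821637326808005
```

View pics/g3c.png

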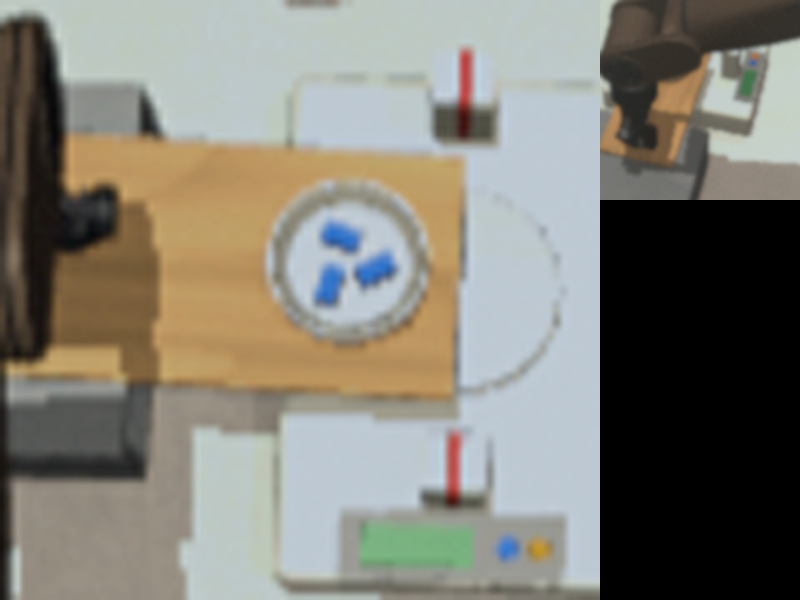

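The board end corners, (464,158) and (455,397), lie on the red lines (columns 465 and 453) to within about 1 mm. The dish is in place and the board is flat and centred. Let it settle, then hand in.

Call:
send_rows --translation '[[0,0,0],[0,0,0],[0,0,0],[0,0,0]]' --rotation '[[0,0,0],[0,0,0],[0,0,0],[0,0,0]]' --grip '[10,10,10,10]'

```text
time: 20.98
eef_pos: [0.5699, 0.1292, 0.1255]
tcp_rot: [0.999, -0.034, 0.0, 0.0]
contact_force: [0.6, 3.9, 5.0]
opening: 0.219
```

```bash
python3 -c "
from h import *
im,K,M=cam('top')
f=lambda p,z: ray(K,M,(np.array(p)+.5)/6.667-.5+[190,150],z).round(4)
print(f([(464,158),(455,397)],.118),f([(465,75),(453,460)],.134))
print(ticket.sign_off())"
```

```text
[[ 0.6155 -0.1056  0.118 ]
 [ 0.4891 -0.0996  0.118 ]] [[ 0.6558 -0.1063  0.134 ]
 [ 0.4545 -0.0981  0.134 ]]
the job is handed in; nothing more can be done
None
```

I handed the job in at about 21 s, with the gripper still holding the board at the red lines.

- **Trigger:** I squeezed it fully in. The gripper opening was 39 mm, against about 40 mm expected for a full pull. After I let go, the top view showed it back out. The numeric check of its angle failed because the colour mask caught the bottle, so its release was confirmed by eye only.
- **Board:** I gripped it by its tab at 100 N and slid it about 146 mm outward at a steady tool height. In the last measurement its outer end was within about 1 mm of the red line. It was a few mm off centre between the posts and about 1° off straight.
- **Level and dish:** The dish still sat in place in the last top view and the tool was steady. I saw no sign of tilt, but I did not measure the board's tilt directly.
- **Failed check:** My automatic edge fit partway through the slide locked onto the dish. I used the board's corner pixels instead, and they agreed with how far the tool had moved.
- **Other things:** I saw nothing disturbed in the views I took, but I did not measure their positions again.

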